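Lift two plaster casts from the mould, hold up the solid one

TASK

Two bottle-shaped plaster casts of the same size stand in the open lower half of the casting mould; one set solid, the other has a large air void inside and is clearly lighter. Lift them out of the mould in turn, feel which one is heavier, and stand the lighter one gently upright on the slatted drying board with its whole foot on it. Finish while still holding the heavier one up in the gripper, upright and still, with its foot at least 15 cm above the table; do not knock either cast over or disturb the other things on the table.

Things in the scene. Friction and masses are not known exactly. Their poses are not given: they have to be found in the camera images.
- cast_a_mid (a point): White plaster cast, one of two alike (about 240 g and 480 g; either may be in either cavity). Bottle shape, round about its upright z, 95 mm high: flat foot 48 mm across, 66 mm at the belly 38 to 42 mm up, shoulder, then a straight neck 36 mm across from 56 mm up to the flat top. This point: on its axis, 47.5 mm above the foot. Grip the neck from above, about 77 mm above the foot.
- cast_b_mid (a point): The other white plaster cast, same shape and size as cast_a; this point lies on its axis 47.5 mm above its foot.
- mould: Lower half of a two-part mould, fixed: plywood case, grey rubber lining, 120 mm (x) by 230 mm (y, 246 over battens), 46 mm high. Origin: centre of underside. Two tapered round cavities 56 mm either side of centre along y, floor 8 mm up, mouth 71 mm; a cast stands loose in each, belly level with the face, and draws straight up freely. The 62 mm high upper half lies beyond the work, unused.
- board: Slatted wooden drying board, fixed: 150 mm (its x) by 290 mm (its y), five slats 26 mm wide that run along its y with 5 mm gaps, top 20 mm above the table. Origin at the centre of its underside. It starts empty and has room for both casts side by side along its y.
- tape: Roll of masking tape lying flat, 100 mm across, 24 mm high; to be left alone. Origin at the centre of its underside.
- water: Clear plastic water bottle standing, 64 mm across, 190 mm high; to be left alone. Origin at the centre of its underside.
- brush: Brush lying on the table, 200 mm long; to be left alone.

How it is judged:
By the outcome, as a careful person would: the job done as asked, in the order asked, and still so for the second after the job is handed in, while the arm keeps its last pose, push and grip.
It also fails if it takes over 72 s, if anything falls off the work surface, if the arm or the gripper's body presses on something with over 40 N, if the wrist force passes 120 N, or if a joint passes its speed limit or range.

ROBOT

A 7-joint arm with a two-finger parallel gripper is mounted at the origin on the work surface. World frame = base frame: x ahead of the robot, y to its left, z up, the work surface at z = 0. Lengths are in m, angles in rad, forces in N, time in s.
With the tool pointing down it reaches from about 0.4 to 0.85 m from the base axis. Payload 10.4 kg.
Tool frame: the origin (TCP) lies on the centre line of the jaws, within the pads' length; the fingertips stand r.tip_extent ahead of it and the grasp point (between the pads) lies 8 mm behind it (r.tip_extent is the distance from the TCP to the fingertips, in m); z points along the fingers, y is the direction in which the jaws open and shut (so a half turn about z gives the same grasp; the last joint's range is limited). The gripper opens to 87 mm and grips with 3 to 60 N. Pads are 19 mm wide; open, the fingers measure 117 mm over their backs; the gripper's body (75 mm by 190 mm) begins 51 mm behind the grasp point.
Start: joints at [-1.211, 0.332, -0.065, 1.46, 0.022, 1.35, -0.088], TCP at [0.233, 0.58, 0.234] pointing down, gripper open.
Joint ranges: [-2.6, 2.6], [-0.5, 2.12], [-1.47, 1.34], [0.16, 2.42], [-1.27, 4.41], [0.06, 2.06], [-2.6, 2.6]. Speed limits (rad/s): [2.22, 2.22, 2.79, 2.79, 3.14, 3.14, 3.14].

INTERFACE

Orientations are given as a unit quaternion [x, y, z, w].
In Python, from bench import r gives the robot as it stands.
- The arm moves only by the shell command python3 -m jog 'ROWS' [FORCE]. ROWS is JSON, a list of rows, each a list of 7 numbers: the shift along the tool's x, y, z in cm, then the turn, a rotation vector about the tool's x, y, z in rad, then the opening, from -1 (shut) to 1 (fully open). In form: [[tx, ty, tz, wx, wy, wz, jaw], ...]. A call has 1 to 20 rows; each row shifts and turns the commanded pose from where the row before left it, along the tool's axes as they then stand; what a row does not reach is not made up. A row lasts 1/8 s, in which the tool goes at most 62.5 mm and 10.7 degrees, less where a joint would pass 70% of its speed; a pose out of reach is approached as far as the arm can. A call with a gripper value outside its range is refused whole. The fingers move at their own pace and stop on an object; FORCE is the grip in N (left out, the last holds). Time passes only in rows, so rows that do not move let the fingers close. It gives the time, the measured TCP pose, the force and the opening at its end, in the units of the state.
- r.read_state(): the state, without advancing time (a new reading comes with each control period).
- r.camera(name): name is "scene" or "top" or "wrist"; returns a dict with "frame" (480x640x3 uint8, red, green, blue), "fx", "fy", "cx", "cy" (pixels), "k1" (the pictures are not rectified: a ray, as slopes to the right and down, at radius r is drawn at 1 + k1 r^2 times it, then the intrinsics apply), "camera_from_world" (4x4, takes a point from world to camera coordinates). Camera axes: x right, y down, z forward; pixel columns grow to the right and rows downward; lengths in m; the calibration is good to about 2 mm. A picture is of the moment at which its call begins. There is no depth.
- r.close_job(): hands the job in, once; it reports no verdict.
Trained networks look in a picture, given as the dict that the camera call returned (one of the last four; its "shot" number tells which), for a name from the list of things; names that differ only in an ending like _2 or _b are one class to them, and where a whole thing is asked for, a point or a joint stands for the part that bears it (a point fixed in the world has none). Each returns a list of dicts, best first, with "score" (0 to 1); they miss things now and then, are a little off and sometimes report something else, mostly with a low value. They report only what shows in the picture. A call takes as long as a camera call.
- r.search_frame(picture, thing): "rect" ([left, top, right, bottom] in pixels, round what is visible of it).
The state is a dict: "time": time; "joint_positions": joint angles; "joint_vel": joint speeds; "joint_torque": joint torques, N m; "ee_pos": TCP position; "eef_rot": TCP orientation; "ft_force": force on the tool from outside, world axes, zero at the start; "torque": the same for the moment, N m; "width": finger opening in m.
Only numpy, scipy, OpenCV 4.12 (cv2) and the standard library are available. Lean on these libraries where they do the work, as an engineer would, in place of code of your own. Each camera call takes 0.05 s, during which the arm holds its last target.

## Working session

There is one attempt and no reset: what is moved stays moved. The work goes in short steps, Python scripts to look and compute and a shell command to move; the robot and the scene stay as the last step left them, time stands still between calls to the robot, and variables do not carry over. Pictures are saved under pics/ and viewed, and the job is handed in when it is done.

```bash
mkdir -p pics; ls; cat > h.py <<'E'
import numpy as np, cv2
from bench import r
def ray(c,u,v):
    x=(u-c["cx"])/c["fx"]; y=(v-c["cy"])/c["fy"]
    rd=np.hypot(x,y); rr=rd
    for _ in range(30): rr=rd/(1+c["k1"]*rr*rr)
    s=rr/rd if rd>0 else 1
    T=np.array(c["camera_from_world"]); R=T[:3,:3]; t=T[:3,3]
    return -R.T@t, R.T@np.array([x*s,y*s,1])
def at(c,u,v,z):
    o,d=ray(c,u,v); return o+d*(z-o[2])/d[2]
def proj(c,p):
    T=np.array(c["camera_from_world"]); q=T[:3,:3]@np.array(p)+T[:3,3]
    x,y=q[0]/q[2],q[1]/q[2]; k=1+c["k1"]*(x*x+y*y)
    return c["cx"]+c["fx"]*x*k, c["cy"]+c["fy"]*y*k
def save(c,n): cv2.imwrite("pics/"+n,cv2.cvtColor(c["frame"],cv2.COLOR_RGB2BGR))
E
python3 - <<'E'
from h import *
print(r.tip_extent); s=r.read_state()
for k,v in s.items(): print(k,np.round(v,4))
for n in ["scene","top"]:
    c=r.camera(n); save(c,n+"1.png")
    T=np.array(c["camera_from_world"]); print(n,c["k1"],-T[:3,:3].T@T[:3,3])
    for t in ["cast_a_mid","mould","board","tape","water","brush"]:
        print(t,[(np.round(d["rect"]),round(d["score"],2)) for d in r.search_frame(c,t)][:3])
E
```

```text
pics
0.011
time 0.0
joint_positions [-1.2106  0.3329 -0.0647  1.461   0.0216  1.3499 -0.0885]
joint_vel [ 0.0012 -0.0012  0.0007 -0.0002 -0.001   0.0032 -0.0003]
joint_torque [-1.00000e-04 -6.23256e+01  2.46000e-02 -3.89891e+01 -6.14000e-02
  3.99000e-02  1.00000e-04]
ee_pos [0.2333 0.5794 0.2327]
eef_rot [ 1.902e-01  9.817e-01 -7.000e-04 -1.000e-04]
ft_force [-0.6627  0.2194  0.3673]
torque [-0.0109  0.0321  0.0027]
width 0.087
scene -0.03783276603115347 [ 1.16978333 -0.46522839  1.30585725]
cast_a_mid [(array([360., 202., 377., 228.]), 0.84)]
mould [(array([338., 175., 421., 247.]), 0.77)]
board [(array([202., 250., 314., 318.]), 0.88), (array([401., 134., 435., 182.]), 0.26)]
tape [(array([161., 319., 203., 356.]), 0.69)]
water [(array([454., 166., 485., 214.]), 0.96), (array([382., 182., 405., 207.]), 0.69)]
brush [(array([401., 137., 433., 182.]), 0.85), (array([384., 180., 403., 204.]), 0.67)]
top -0.14889842700853453 [ 3.72338271e-01 -8.05675469e-04  1.42907385e+00]
cast_a_mid [(array([246., 211., 266., 236.]), 0.87)]
mould [(array([139., 236., 163., 305.]), 0.61), (array([191., 200., 285., 257.]), 0.56)]
board [(array([336., 188., 450., 277.]), 0.91), (array([202., 219., 227., 238.]), 0.54)]
tape [(array([461., 206., 497., 238.]), 0.72)]
water [(array([128., 165., 172., 194.]), 0.97)]
brush [(array([139., 231., 166., 305.]), 0.57)]
```

View pics/scene1.png

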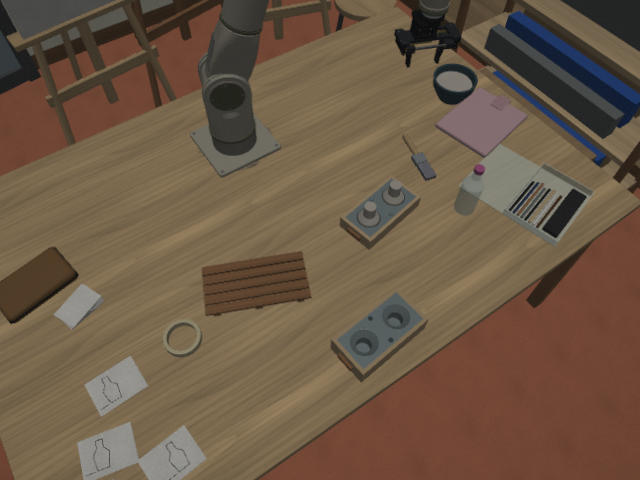

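View pics/top1.png

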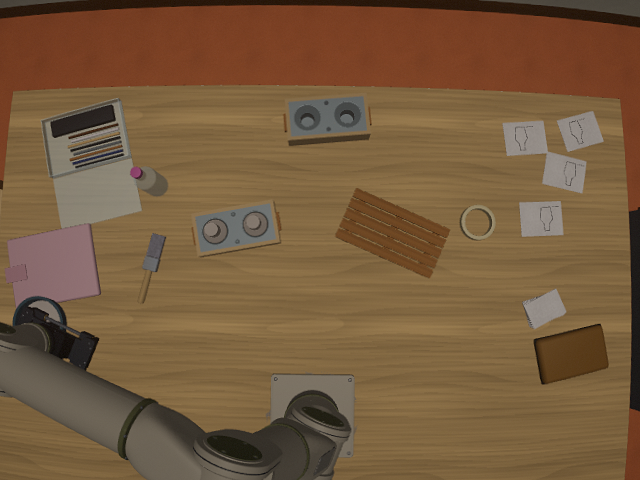

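The top view shows the mould with both casts at about (215,230) and (255,223), the board centred near (393,233), the tape at (478,223), and the bottle and brush to the left. The other mould, at (327,118), is the unused upper half. I'll zoom in to measure these.

```bash
python3 - <<'E'
from h import *
c=r.camera("top"); f=cv2.cvtColor(c["frame"],cv2.COLOR_RGB2BGR)
a=cv2.resize(f[190:270,180:300],None,fx=6,fy=6,interpolation=cv2.INTER_CUBIC); cv2.imwrite("pics/zt.png",a)
b=cv2.resize(f[180:285,325:460],None,fx=5,fy=5,interpolation=cv2.INTER_CUBIC); cv2.imwrite("pics/zb.png",b)
c=r.camera("scene"); f=cv2.cvtColor(c["frame"],cv2.COLOR_RGB2BGR)
cv2.imwrite("pics/zs.png",cv2.resize(f[170:255,330:430],None,fx=7,fy=7,interpolation=cv2.INTER_CUBIC))
E
```

```text
(no output)
```

View pics/zt.png

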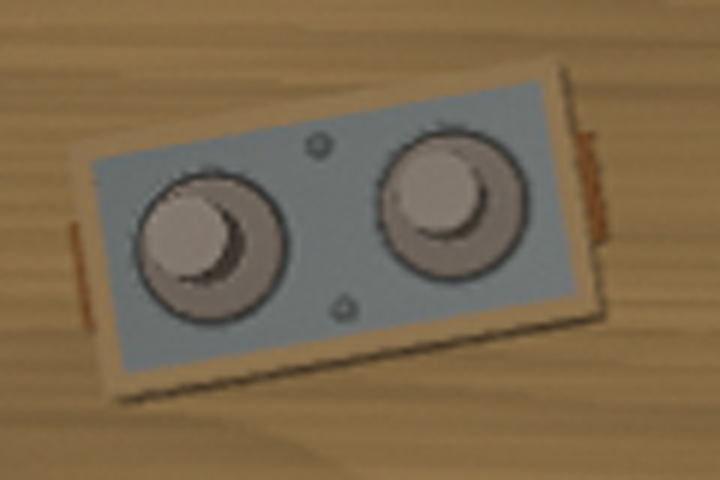

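View pics/zb.png

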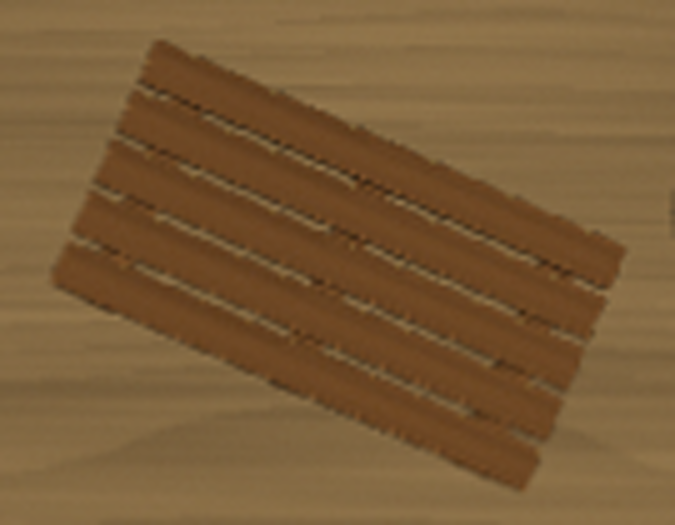

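View pics/zs.png

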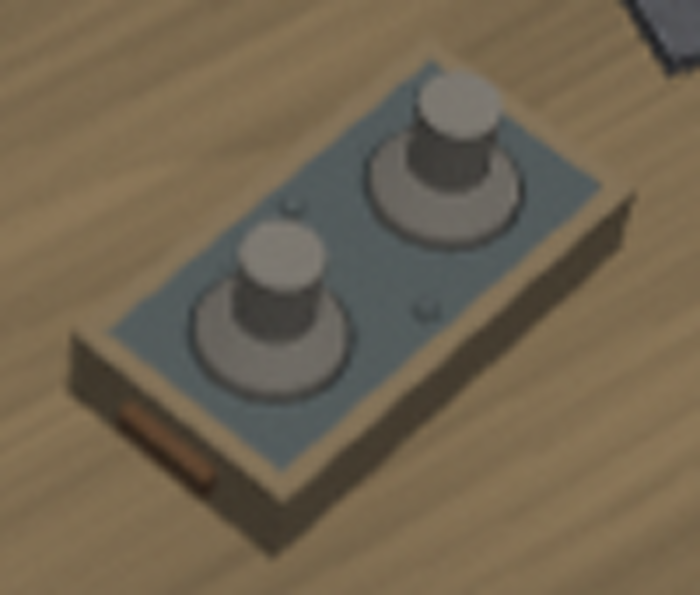

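Zooms: in the top view the neck tops are at (187,237) and (438,193) and the mouths at (212,248) and (454,205), in zoom pixels. In the scene view the neck tops are at (459,104) and (283,256). The board corners in its zoom are (158,40), (626,250), (523,492) and (53,282). Converting to world.

```bash
python3 - <<'E'
from h import *
ct=r.camera("top"); cs=r.camera("scene")
def z(p,o,k): return [(p[i]+.5)/k-.5+o[i] for i in (0,1)]
T={}
for n,p,z0 in [("L top",(187,237),.103),("R top",(438,193),.103),("L mouth",(212,248),.046),("R mouth",(454,205),.046)]:
    T[n]=at(ct,*z(p,(180,190),6),z0); print(n,T[n].round(4))
for n,p,z0 in [("L top s",(459,104),.103),("R top s",(283,256),.103),("L mouth s",(445,188),.046),("R mouth s",(272,330),.046)]:
    T[n]=at(cs,*z(p,(330,170),7),z0); print(n,T[n].round(4))
for s in ("top","mouth","top s","mouth s"):
    d=T["L "+s]-T["R "+s]; print(s,np.linalg.norm(d[:2]),np.arctan2(-d[0],d[1]),(T["L "+s]+T["R "+s])[:2]/2)
B=np.array([at(ct,*z(p,(325,180),5),.02)[:2] for p in [(158,40),(626,250),(523,492),(53,282)]])
print("board",B.round(4),B.mean(0)); e=B-np.roll(B,-1,0); print(np.linalg.norm(e,axis=1), np.arctan2(-e[:,0],e[:,1]))
for t,z0 in [("water",0),("tape",.012)]:
    for c in (ct,cs):
        d=r.search_frame(c,t)
        if d: q=d[0]["rect"];print(t,at(c,(q[0]+q[2])/2,(q[1]+q[3])/2,.09 if t=="water" else z0).round(3))
print("brush ends",at(ct,154,235,0).round(3),at(ct,142,302,0).round(3))
E
```

```text
L top [0.5056 0.2729 0.103 ]
R top [0.5263 0.1627 0.103 ]
L mouth [0.5064 0.273  0.046 ]
R mouth [0.5275 0.1623 0.046 ]
L top s [0.5066 0.2702 0.103 ]
R top s [0.5284 0.1605 0.103 ]
L mouth s [0.5081 0.2707 0.046 ]
R mouth s [0.5262 0.1627 0.046 ]
top 0.11209420062087852 0.18554451250666887 [0.51594427 0.21782907]
mouth 0.11263175828883373 0.18810725974740747 [0.5169543  0.21764105]
top s 0.11187866046002932 0.19543902275528546 [0.51751171 0.21532888]
mouth s 0.10950297643814269 0.16574433155953813 [0.51717532 0.21674006]
board [[ 0.6361 -0.1152]
 [ 0.5213 -0.3797]
 [ 0.3853 -0.3203]
 [ 0.499  -0.0575]] [ 0.51041549 -0.21817606]
[0.28830928 0.14842787 0.28632345 0.14868756] [-0.40939396 -1.98287169  2.73307789  1.17208232]
water [0.631 0.45  0.09 ]
tape [ 0.539 -0.47   0.012]
tape [ 0.546 -0.458  0.012]
brush ends [0.497 0.458 0.   ] [0.306 0.487 0.   ]
```

```bash
cat >> h.py <<'E'
from scipy.spatial.transform import Rotation as Ro
def delta(target):
    s=r.read_state(); R=Ro.from_quat(s["eef_rot"]).as_matrix()
    d=R.T@(np.array(target)-s["ee_pos"])*100
    # turn that would make z straight down, keeping heading
    z=R[:,2]; w=R.T@np.cross(z,[0,0,-1])
    print("t",round(s["time"],2),"pos",np.round(s["ee_pos"],4),"shift cm",d.round(2),"tilt fix",w.round(4),"F",np.round(s["ft_force"],2),"w",round(float(s["width"]),4))
E
python3 -c "
from h import *
delta([.506,.2715,.20])"
```

```text
t 1.1 pos [0.2335 0.5798 0.2336] shift cm [-36.8  -18.42   3.36] tilt fix [ 0.0001 -0.      0.    ] F [-1.3   0.67 -1.38] w 0.0869
```

```bash
python3 -m jog '[[-2,-1,0,0,0,0,1],[-4.1,-2.05,0,0,0,0,1],[-4.1,-2.05,0,0,0,0,1],[-4.1,-2.05,0.5,0,0,0,1],[-4.1,-2.05,0.5,0,0,0,1],[-4.1,-2.05,0.5,0,0,0,1],[-4.1,-2.05,0.5,0,0,0,1],[-4.1,-2.05,0.5,0,0,0,1],[-4.1,-2.05,0.5,0,0,0,1],[-2,-1,0.4,0,0,0,1],[0,0,0,0,0,0,1],[0,0,0,0,0,0,1]]'
python3 - <<'E'
from h import *
delta([.506,.2715,.079])
c=r.camera("wrist"); save(c,"w1.png")
for p in [(.506,.2715,.103),(.527,.162,.103),(.506,.2715,.046)]: print(np.round(proj(c,p),1))
E
```

```text
time: 2.6
ee_pos: [0.5056, 0.272, 0.1997]
eef_rot: [0.19, 0.982, 0.0, -0.0]
ft_force: [0.0, 0.7, 0.0]
width: 0.0869
t 2.6 pos [0.5056 0.272  0.1997] shift cm [-0.06 -0.04 12.07] tilt fix [ 0.0005 -0.0004  0.    ] F [0.02 0.74 0.05] w 0.0869
[310.4 238.3]
[175.6 321.2]
[310.6 216.7]
```

View pics/w1.png

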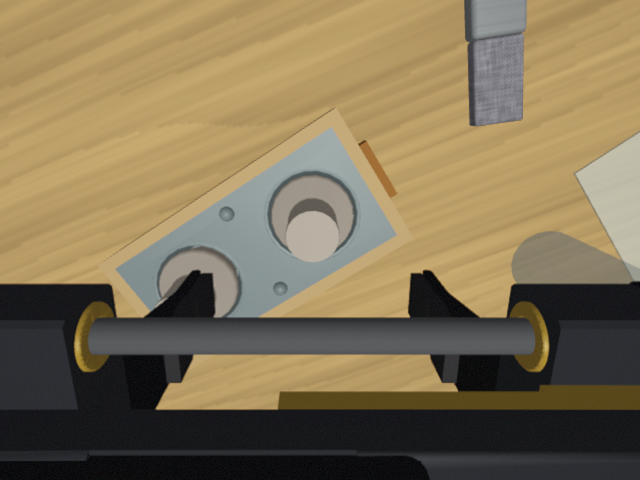

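The wrist view shows the left neck top at about (312,237) against a predicted (310,238), so the position is within about 1 mm. I'll descend and grip.

```bash
python3 -m jog '[[0,0,3,0,0,0,1],[0,0,3.5,0,0,0,1],[0,0,3,0,0,0,1],[0,0,1.5,0,0,0,1],[0,0,1,0,0,0,1],[0,0,0,0,0,0,1],[0,0,0,0,0,0,0]]' 25
python3 -c "
from h import *
delta([.506,.2715,.079])"
python3 -m jog '[[0,0,0,0,0,0,-0.5],[0,0,0,0,0,0,-1],[0,0,0,0,0,0,-1],[0,0,0,0,0,0,-1],[0,0,0,0,0,0,-1]]' 25
```

```text
time: 3.52
ee_pos: [0.5066, 0.272, 0.0806]
eef_rot: [0.19, 0.982, 0.001, 0.001]
ft_force: [0.1, 0.5, 0.0]
width: 0.0826
t 3.52 pos [0.5066 0.272  0.0806] shift cm [ 0.04 -0.07  0.16] tilt fix [0.0014 0.0009 0.    ] F [0.15 0.46 0.03] w 0.0826
time: 4.15
ee_pos: [0.5062, 0.2718, 0.0796]
eef_rot: [0.19, 0.982, 0.0, 0.0]
ft_force: [-0.2, -0.4, -2.3]
width: 0.0355
```

```bash
python3 -m jog '[[0,0,0,0,0,0,-1],[0,0,-0.5,0,0,0,-1],[0,0,-1,0,0,0,-1],[0,0,-1.5,0,0,0,-1],[0,0,-2,0,0,0,-1],[0,0,-2,0,0,0,-1],[0,0,-2,0,0,0,-1],[0,0,-1,0,0,0,-1],[0,0,0,0,0,0,-1],[0,0,0,0,0,0,-1],[0,0,0,0,0,0,-1]]' 25
for i in 1 2 3 4 5; do python3 -m jog '[[0,0,0,0,0,0,-1]]' | grep force; python3 -c "
from h import *
s=r.read_state();print(s['ft_force'][2].round(2),s['joint_torque'][[1,3]].round(2))"; done
python3 -c "
from h import *
delta([.506,.2715,.079]);c=r.camera('scene');save(c,'s2.png')"
```

```text
time: 5.52
ee_pos: [0.5057, 0.2714, 0.1787]
eef_rot: [0.19, 0.982, -0.0, -0.0]
ft_force: [-0.3, -0.5, -4.3]
width: 0.0357
ft_force: [-0.4, 1.0, -4.7]
-4.71 [-56.54 -39.21]
ft_force: [0.3, 0.4, -4.6]
-4.58 [-56.47 -39.22]
ft_force: [0.5, 0.1, -3.8]
-3.8 [-56.48 -39.24]
ft_force: [0.3, 0.4, -5.0]
-5.03 [-56.51 -39.27]
ft_force: [0.3, -0.8, -5.2]
-5.16 [-56.53 -39.28]
t 6.15 pos [0.5061 0.2717 0.1795] shift cm [-0.   -0.02 10.05] tilt fix [ 0.0001 -0.0001  0.    ] F [ 0.31 -0.76 -5.16] w 0.0356
```

View pics/s2.png

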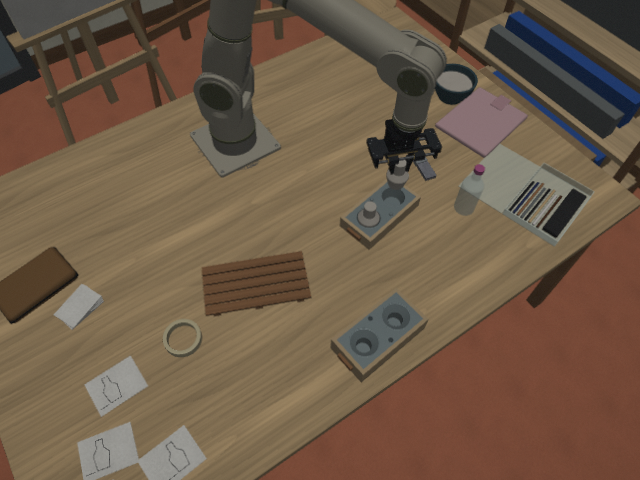

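The left cast reads about 4.7 N, which points to the heavy one. I'll put it straight back into its cavity, lift the other, place that one if it proves lighter, then come back for this one.

```bash
python3 -m jog '[[0,0,1,0,0,0,-1],[0,0,2,0,0,0,-1],[0,0,2,0,0,0,-1],[0,0,1.5,0,0,0,-1],[0,0,1,0,0,0,-1],[0,0,1,0,0,0,-1],[0,0,0.7,0,0,0,-1],[0,0,0.4,0,0,0,-1],[0,0,0.2,0,0,0,-1],[0,0,0,0,0,0,-1],[0,0,0,0,0,0,-1]]' 25
python3 -c "
from h import *
delta([.506,.2715,.0796])"
```

```text
time: 7.58
ee_pos: [0.5063, 0.2718, 0.0819]
eef_rot: [0.19, 0.982, 0.0, 0.0]
ft_force: [0.9, 0.1, -5.4]
width: 0.0357
t 7.58 pos [0.5063 0.2718 0.0819] shift cm [ 0.01 -0.03  0.23] tilt fix [ 0.0005  0.0003 -0.    ] F [ 0.93  0.05 -5.39] w 0.0357
```

```bash
python3 -m jog '[[0,0,0.15,0,0,0,-1],[0,0,0.05,0,0,0,-1],[0,0,0,0,0,0,-1],[0,0,0,0,0,0,-1]]' 25
python3 -c "
from h import *
delta([.506,.2715,.0796])"
```

```text
time: 8.07
ee_pos: [0.5061, 0.2717, 0.0796]
eef_rot: [0.19, 0.982, 0.0, 0.0]
ft_force: [-0.6, -0.3, -4.1]
width: 0.0358
t 8.07 pos [0.5061 0.2717 0.0796] shift cm [ 0.   -0.02 -0.  ] tilt fix [ 0.0001  0.     -0.    ] F [-0.58 -0.32 -4.07] w 0.0358
```

```bash
python3 -m jog '[[0,0,0.05,0,0,0,-1],[0,0,0,0,0,0,-1],[0,0,0,0,0,0,-1]]' 25; python3 -m jog '[[0,0,0.05,0,0,0,-1],[0,0,0,0,0,0,-1],[0,0,0,0,0,0,-1]]' 25
```

```text
time: 8.45
ee_pos: [0.5063, 0.2718, 0.0795]
eef_rot: [0.19, 0.982, 0.0, 0.0]
ft_force: [-1.0, -1.1, 3.9]
width: 0.0358
time: 8.82
ee_pos: [0.5064, 0.2718, 0.0794]
eef_rot: [0.19, 0.982, 0.0, 0.0]
ft_force: [-3.1, -1.9, 8.8]
width: 0.0351
```

It's resting on the floor. Release, rise and go over to the right cast.

```bash
python3 -m jog '[[0,0,0,0,0,0,0],[0,0,0,0,0,0,1],[0,0,0,0,0,0,1],[0,0,0,0,0,0,1],[0,0,-2,0,0,0,1],[0,0,-4,0,0,0,1],[0,0,-4,0,0,0,1],[0,0,-2,0,0,0,1],[0,0,0,0,0,0,1]]' 25
python3 -c "
from h import *
delta([.527,.162,.2])"
```

```text
time: 9.95
ee_pos: [0.5068, 0.2721, 0.2]
eef_rot: [0.19, 0.982, 0.001, 0.001]
ft_force: [0.4, -0.7, -0.7]
width: 0.087
t 9.95 pos [0.5068 0.2721 0.2   ] shift cm [-5.98 -9.46 -0.01] tilt fix [0.0027 0.0016 0.    ] F [ 0.42 -0.75 -0.71] w 0.087
```

```bash
python3 -m jog '[[-2,-3.15,0,0,0,0,1],[-2,-3.15,0,0,0,0,1],[-2,-3.15,0,0,0,0,1],[0,0,0,0,0,0,1],[0,0,0,0,0,0,1]]' 25
python3 - <<'E'
from h import *
delta([.527,.162,.0796])
c=r.camera("wrist"); save(c,"w2.png")
for p in [(.506,.2715,.103),(.527,.162,.103),(.506,.2715,.046)]: print(np.round(proj(c,p),1))
E
```

```text
time: 10.58
ee_pos: [0.5259, 0.1622, 0.1976]
eef_rot: [0.19, 0.982, -0.0, -0.001]
ft_force: [-0.9, 0.5, 0.5]
width: 0.0871
t 10.57 pos [0.5259 0.1622 0.1976] shift cm [-0.12  0.03 11.8 ] tilt fix [-0.0005 -0.0012  0.    ] F [-0.89  0.53  0.54] w 0.0871
[466.3 145. ]
[311.4 240.1]
[437.6 139.5]
```

View pics/w2.png

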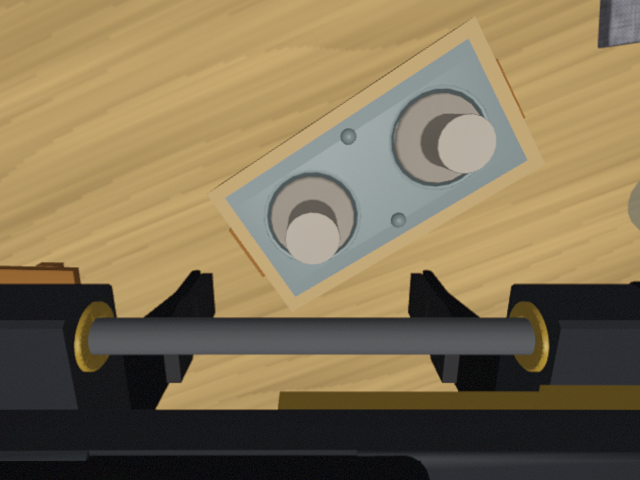

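Both casts stand upright. The right neck is at (313,239) against a predicted (311,240). Descend and grip.

```bash
python3 -m jog '[[0,0,3,0,0,0,1],[0,0,3.5,0,0,0,1],[0,0,3,0,0,0,1],[0,0,1.5,0,0,0,1],[0,0,0.8,0,0,0,1],[0,0,0,0,0,0,1],[0,0,0,0,0,0,0],[0,0,0,0,0,0,-0.5],[0,0,0,0,0,0,-1],[0,0,0,0,0,0,-1],[0,0,0,0,0,0,-1],[0,0,0,0,0,0,-1],[0,0,0,0,0,0,-1]]' 25
python3 -c "
from h import *
delta([.527,.162,.0796])"
```

```text
time: 12.25
ee_pos: [0.5265, 0.1617, 0.0806]
eef_rot: [0.19, 0.982, 0.0, 0.0]
ft_force: [-0.2, 0.7, 0.7]
width: 0.0364
t 12.25 pos [0.5265 0.1617 0.0806] shift cm [-0.04  0.05  0.1 ] tilt fix [ 0.0002  0.     -0.    ] F [-0.17  0.75  0.69] w 0.0364
```

```bash
python3 -m jog '[[0,0,0,0,0,0,-1],[0,0,-0.5,0,0,0,-1],[0,0,-1,0,0,0,-1],[0,0,-1.5,0,0,0,-1],[0,0,-2,0,0,0,-1],[0,0,-2,0,0,0,-1],[0,0,-2,0,0,0,-1],[0,0,-1,0,0,0,-1],[0,0,0,0,0,0,-1],[0,0,0,0,0,0,-1],[0,0,0,0,0,0,-1]]' 25
for i in 1 2 3 4 5; do python3 -m jog '[[0,0,0,0,0,0,-1]]' | grep force; done
python3 -c "
from h import *
delta([.566,-.091,.1806])"
```

```text
time: 13.62
ee_pos: [0.5261, 0.1614, 0.1798]
eef_rot: [0.19, 0.982, -0.0, -0.001]
ft_force: [-0.1, 0.5, -1.4]
width: 0.0352
ft_force: [-0.6, -0.3, -1.8]
ft_force: [-0.5, -0.4, -1.0]
ft_force: [0.5, -0.8, -1.6]
ft_force: [1.1, -0.8, -2.4]
ft_force: [0.4, 0.0, -1.1]
t 14.25 pos [0.5265 0.1616 0.1806] shift cm [-1.310e+01 -2.196e+01 -1.000e-02] tilt fix [ 0.0002  0.     -0.    ] F [ 0.45  0.01 -1.13] w 0.0358
```

The right cast reads about 1.6 to 2 N (left: 4.7 N), so the right one is lighter. I'll carry it to the board, aiming 6 cm from centre along its length at (.534,-.163).

```bash
python3 -m jog '[[-0.6,-1.4,0,0,0,0,-1],[-1.2,-2.8,0,0,0,0,-1],[-1.6,-3.7,0,0,0,0,-1],[-1.6,-3.7,0,0,0,0,-1],[-1.6,-3.7,0,0,0,0,-1],[-1.6,-3.7,0,0,0,0,-1],[-1.6,-3.7,0,0,0,0,-1],[-1.6,-3.7,0,0,0,0,-1],[-1,-2.3,0,0,0,0,-1],[-0.4,-1,0,0,0,0,-1],[0,0,0,0,0,0,-1],[0,0,0,0,0,0,-1],[0,0,0,0,0,0,-1]]' 25
python3 - <<'E'
from h import *
delta([.534,-.163,.0946])
c=r.camera("wrist"); save(c,"w3.png")
a=-.41;
for x,y in [(.075,.145),(.075,-.145),(-.075,-.145),(-.075,.145)]:
    p=(.5104+x*np.cos(a)-y*np.sin(a),-.2182+x*np.sin(a)+y*np.cos(a),.02); print(np.round(proj(c,p)))
c=r.camera("scene"); save(c,"s3.png")
E
```

```text
time: 15.88
ee_pos: [0.5344, -0.1605, 0.1805]
eef_rot: [0.189, 0.982, 0.0, -0.0]
ft_force: [0.3, -0.3, -2.7]
width: 0.0355
t 15.88 pos [ 0.5344 -0.1605  0.1805] shift cm [-0.05 -0.25  8.59] tilt fix [ 0.0005 -0.0002 -0.    ] F [ 0.33 -0.35 -2.75] w 0.0355
[404. 302.]
[ 66. 293.]
[ 37. 110.]
[423. 122.]
```

View pics/w3.png

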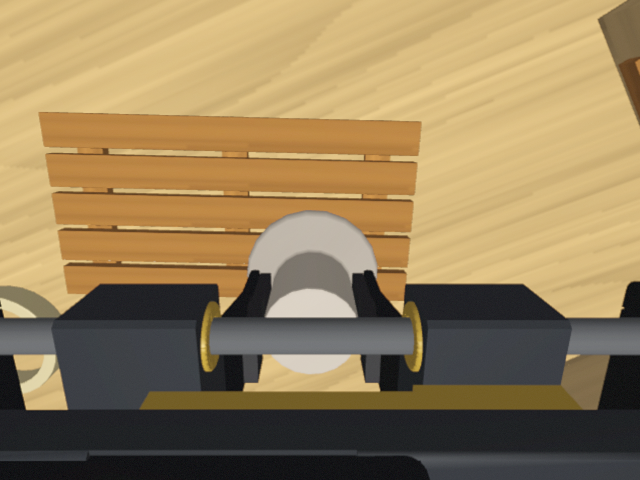

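View pics/s3.png

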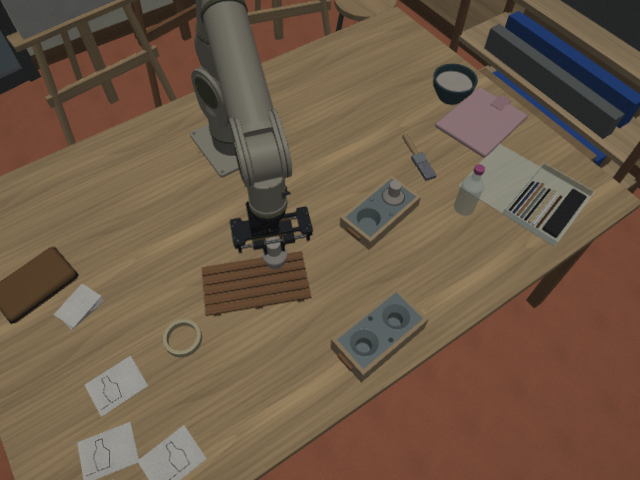

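The board corners in the wrist view match the prediction, e.g. (421,122) and (40,112), so the position is confirmed. Lower.

```bash
python3 -m jog '[[0,-0.2,1.5,0,0,0,-1],[0,0,2,0,0,0,-1],[0,0,2,0,0,0,-1],[0,0,1.2,0,0,0,-1],[0,0,0.7,0,0,0,-1],[0,0,0.5,0,0,0,-1],[0,0,0.4,0,0,0,-1],[0,0,0.1,0,0,0,-1],[0,0,0,0,0,0,-1],[0,0,0,0,0,0,-1]]' 25
python3 -c "
from h import *
delta([.534,-.163,.0926])"
```

```text
time: 17.23
ee_pos: [0.5337, -0.1636, 0.0968]
eef_rot: [0.19, 0.982, 0.0, 0.0]
ft_force: [-0.3, 0.6, -2.0]
width: 0.0356
t 17.23 pos [ 0.5337 -0.1636  0.0968] shift cm [-0.01  0.06  0.42] tilt fix [0.0002 0.0004 0.    ] F [-0.25  0.61 -1.99] w 0.0356
```

```bash
python3 -m jog '[[0,0,0.2,0,0,0,-1],[0,0,0.1,0,0,0,-1],[0,0,0,0,0,0,-1],[0,0,0,0,0,0,-1]]' 25; python3 -m jog '[[0,0,0.1,0,0,0,-1],[0,0,0,0,0,0,-1],[0,0,0,0,0,0,-1]]'
```

```text
time: 17.73
ee_pos: [0.5335, -0.1636, 0.0935]
eef_rot: [0.19, 0.982, 0.0, -0.0]
ft_force: [0.2, 0.9, -2.3]
width: 0.0356
time: 18.1
ee_pos: [0.5336, -0.1636, 0.0926]
eef_rot: [0.19, 0.982, 0.0, 0.0]
ft_force: [-0.2, 0.2, -0.7]
width: 0.0353
```

```bash
python3 -m jog '[[0,0,0.05,0,0,0,-1],[0,0,0,0,0,0,-1],[0,0,0,0,0,0,-1]]'
```

```text
time: 18.48
ee_pos: [0.5339, -0.1636, 0.0925]
eef_rot: [0.19, 0.982, 0.0, 0.0]
ft_force: [-0.9, 1.5, 5.5]
width: 0.0356
```

Contact (+5.5 N). Release and rise.

```bash
python3 -m jog '[[0,0,0,0,0,0,0],[0,0,0,0,0,0,1],[0,0,0,0,0,0,1],[0,0,0,0,0,0,1],[0,0,0,0,0,0,1],[0,0,-2,0,0,0,1],[0,0,-4,0,0,0,1],[0,0,-4,0,0,0,1],[0,0,-1,0,0,0,1],[0,0,0,0,0,0,1]]' 25
python3 -c "
from h import *
delta([.506,.2717,.203]);c=r.camera('scene');save(c,'s4.png');c=r.camera('wrist');save(c,'w4.png')"
```

```text
time: 19.73
ee_pos: [0.5336, -0.1635, 0.2021]
eef_rot: [0.19, 0.982, 0.0, 0.0]
ft_force: [-0.7, 0.0, -1.0]
width: 0.0867
t 19.73 pos [ 0.5336 -0.1635  0.2021] shift cm [18.82 39.34 -0.08] tilt fix [ 0.0005  0.0006 -0.    ] F [-0.66  0.03 -1.01] w 0.0867
```

View pics/s4.png

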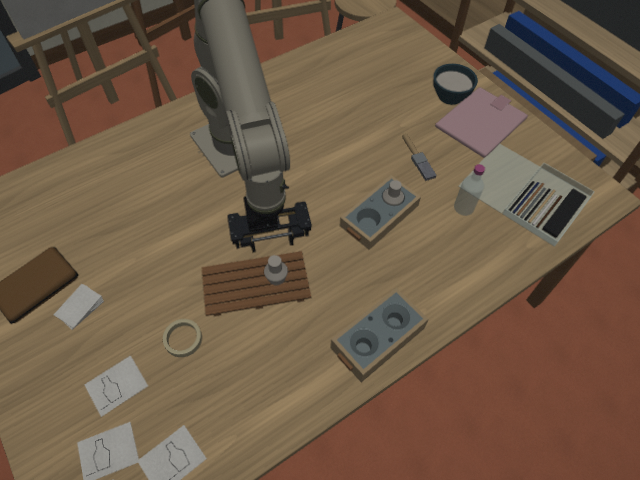

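View pics/w4.png

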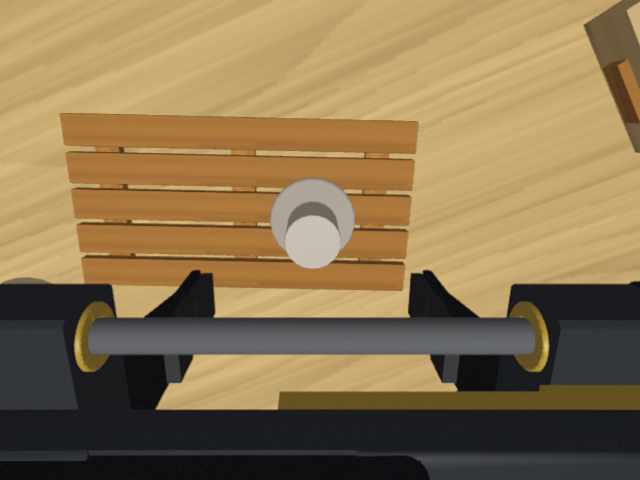

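The lighter cast stands upright in the middle of the board's width, around (312,220) in the wrist view, well inside the edges. Returning to the heavy one.

```bash
python3 -m jog '[[1,2.1,0,0,0,0,1],[2.2,4.6,0,0,0,0,1],[2.4,5,0,0,0,0,1],[2.4,5,0,0,0,0,1],[2.4,5,0,0,0,0,1],[2.4,5,0,0,0,0,1],[2.4,5,0,0,0,0,1],[2.2,4.6,0,0,0,0,1],[1.4,3,0,0,0,0,1],[0,0,0,0,0,0,1],[0,0,0,0,0,0,1]]' 25
python3 - <<'E'
from h import *
delta([.506,.2717,.0806])
c=r.camera("wrist"); save(c,"w5.png"); print(proj(c,(.506,.2717,.103)))
E
```

```text
time: 21.2
ee_pos: [0.5058, 0.27, 0.2009]
eef_rot: [0.191, 0.982, -0.001, -0.001]
ft_force: [0.3, -1.0, 0.1]
width: 0.0872
t 21.2 pos [0.5058 0.27   0.2009] shift cm [ 0.04  0.19 12.03] tilt fix [-0.0019 -0.0007 -0.    ] F [ 0.29 -1.01  0.11] w 0.0872
(np.float64(313.80406141989016), np.float64(236.22619529806423))
```

View pics/w5.png

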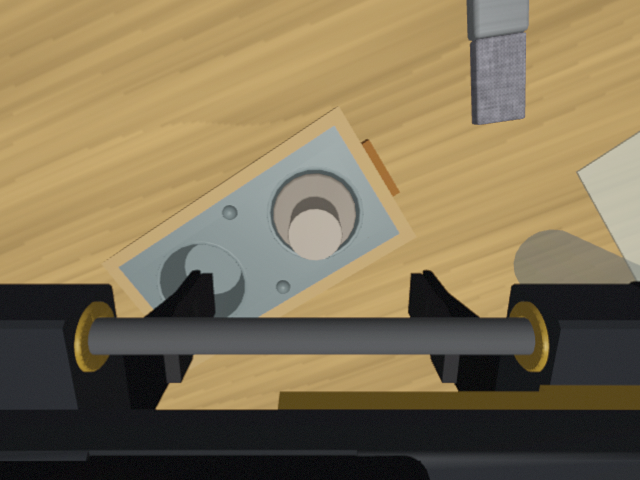

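The heavy cast stands upright with its neck top at (315,235), against a predicted (314,236). Grip it and lift.

```bash
python3 -m jog '[[0,0.15,3,0,0,0,1],[0,0,3.5,0,0,0,1],[0,0,3,0,0,0,1],[0,0,1.5,0,0,0,1],[0,0,1,0,0,0,1],[0,0,0,0,0,0,1],[0,0,0,0,0,0,0],[0,0,0,0,0,0,-0.5],[0,0,0,0,0,0,-1],[0,0,0,0,0,0,-1],[0,0,0,0,0,0,-1],[0,0,0,0,0,0,-1],[0,0,0,0,0,0,-1]]' 30
python3 -m jog '[[0,0,0,0,0,0,-1],[0,0,-0.5,0,0,0,-1],[0,0,-1,0,0,0,-1],[0,0,-1.5,0,0,0,-1],[0,0,-2,0,0,0,-1],[0,0,-2,0,0,0,-1],[0,0,-2,0,0,0,-1],[0,0,-2,0,0,0,-1],[0,0,-2,0,0,0,-1],[0,0,-2,0,0,0,-1],[0,0,-2,0,0,0,-1],[0,0,-2,0,0,0,-1],[0,0,-1.5,0,0,0,-1],[0,0,-1,0,0,0,-1],[0,0,-0.5,0,0,0,-1],[0,0,0,0,0,0,-1],[0,0,0,0,0,0,-1],[0,0,0,0,0,0,-1]]' 30
python3 -m jog '[[0,0,0,0,0,0,-1],[0,0,0,0,0,0,-1],[0,0,0,0,0,0,-1],[0,0,0,0,0,0,-1]]'
python3 -c "
from h import *
delta([.506,.2717,.31]);c=r.camera('scene');save(c,'s6.png');c=r.camera('wrist');save(c,'w6.png')"
```

```text
time: 22.88
ee_pos: [0.5064, 0.2724, 0.082]
eef_rot: [0.19, 0.982, -0.0, -0.0]
ft_force: [-0.4, -1.0, 1.6]
width: 0.0351
time: 25.12
ee_pos: [0.5063, 0.2725, 0.3015]
eef_rot: [0.19, 0.982, -0.0, -0.0]
ft_force: [-0.7, 0.8, -4.0]
width: 0.0354
time: 25.62
ee_pos: [0.5065, 0.2725, 0.302]
eef_rot: [0.19, 0.982, 0.0, -0.0]
ft_force: [-0.6, -0.4, -4.5]
width: 0.0356
t 25.62 pos [0.5065 0.2725 0.302 ] shift cm [ 0.01 -0.1  -0.8 ] tilt fix [ 0.0001 -0.     -0.    ] F [-0.57 -0.4  -4.49] w 0.0356
```

View pics/s6.png

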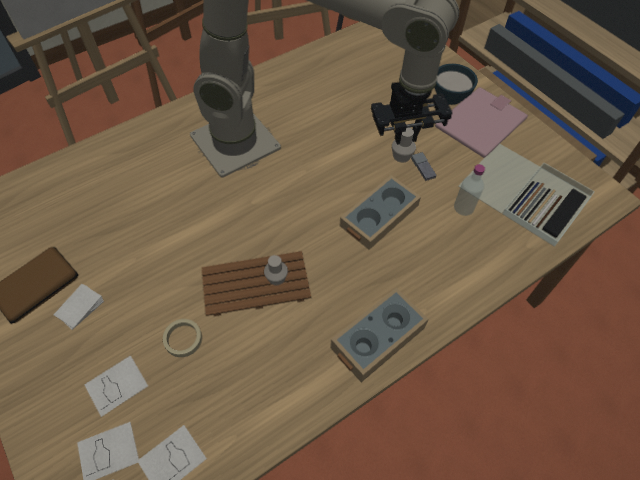

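View pics/w6.png

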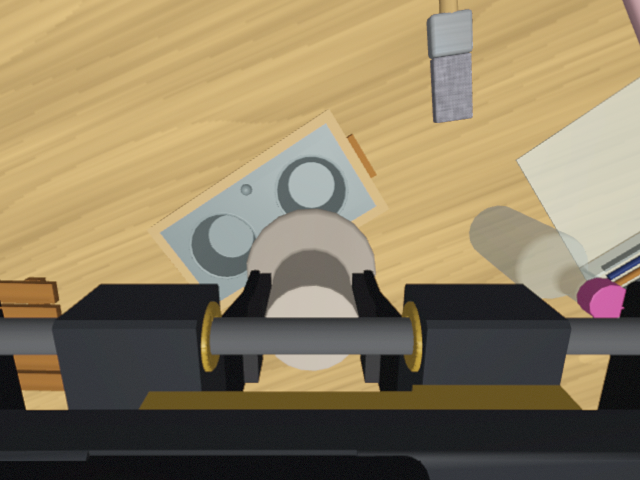

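The heavy cast is held upright with its foot at about 0.228 m. The scene view shows the light cast still standing on the board at (275,270) and everything else where it was.

```bash
python3 -c "
from h import *
s=r.read_state();print(np.abs(s['joint_vel']).max());print(r.close_job())"
```

```text
0.001623615444435168
the job is handed in; nothing more can be done
None
```

The job is done and handed in at about 26 s. The lighter cast stands on the drying board, and the heavier one is held up in the gripper.

- **Weighing:** I lifted the left cast first. It pulled about 4.7 N, so I set it back in its cavity. The right cast pulled about 1.6–2.4 N, so it is the lighter one. The force readings had about 1 N of noise, but the gap between the two is clear.
- **Lighter cast:** I lowered it onto the board until it just touched, at about 5.5 N, and let go. The pictures show it upright on the middle slats with its whole foot on the board.
- **Heavier cast:** I gripped it again (about −4.5 N, 35.6 mm opening) and lifted it. It is upright and still, with its foot about 0.23 m above the table.
- **Last check:** In the final picture the tape, water bottle, brush and mould are where they were. No check failed or disagreed. The empty gripper's reading also drifted by up to about 1 N, which does not change which cast is heavier.

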